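# Slide the jar and the squat tin onto the drip tray

## Task

Put the round jar and the squat round tin away upright on the low steel drip tray, one behind the other in whichever order suits. They are too wide to pick up, so slide them one at a time round the other things on the bench and up the ramp at the tray's open front, until each stands with its whole base on the flat floor between the walls. Do not lift them off the bench or let them tip over, and leave the other things where they are.

Things in the scene. Friction and masses are not known exactly. Their poses are not given: they have to be found in the camera images.
- jar_center (a point): centre (half-way up) of the closed round jar: amber glass with a flat aluminium lid, 92 mm in diameter, 90 mm high, about 0.4 kg, z axis up. It stands on the bench at the start, so this point is then 45 mm above the bench. No handle; it slides on its flat base.
- tin_center (a point): centre (half-way up) of the plain squat round tin: 73 mm in diameter, 48 mm high, about 0.2 kg, z axis up. It stands on the bench at the start, so this point is then 24 mm above the bench.
- tape_measure: bystander: yellow tape measure, 63 mm along its x axis, 83 mm along y, 36 mm high; origin at the centre of its underside
- bolt: bystander: steel bolt standing on its hexagon head beside the tray, 17 mm across, 36 mm high; origin at the centre of its underside. (Not listed: a coil of black cable lies over the bench's front edge, within 130 mm of x 0.40, y -0.18; the bench ends at y -0.43.)
- tray_mid (a point): centre of the flat floor of the steel drip tray (fixed), 3 mm above the bench; z up, x points into the tray towards the back wall. Floor 102 mm wide (y), 185 mm deep (x -92.5 to +92.5 mm). Back and side walls 4 mm thick, tops 16 mm above the bench (rolled rim to 18). In front, x -92.5 to -117.5 mm, a ramp without side walls rises from the bench to the floor.
- angle: bystander: length of bare steel angle lying flat, 30 mm along its x axis, 100 mm along y, 28 mm high; origin at the centre of its underside

How it is judged:
At the end, for the whole second after the job is handed in: The jar and the tin both stand upright (within 2 degrees) and still on the flat floor of the tray, in any order, each with its whole base on the floor between the walls and behind the ramp (4 mm tolerance) (x of jar_center in the frame of tray_mid between -0.0505 and 0.0505 m and y of jar_center in the frame of tray_mid between -0.009 and 0.009 m and height (world z) of jar_center between 0.0465 and 0.051 m and angle between each of jar_center, tin_center's own z axis and vertical below 0.04 rad and linear speed of each of jar, tin below 0.01 m/s and x of tin_center in the frame of tray_mid between -0.06 and 0.06 m and y of tin_center in the frame of tray_mid between -0.0185 and 0.0185 m and height (world z) of tin_center between 0.0255 and 0.03 m); the robot touches nothing.
It fails at once if the jar or the tin is lifted more than 15 mm or leans more than 17 degrees (height (world z) of jar_center above 0.063 m or height (world z) of tin_center above 0.042 m or angle between any of jar_center, tin_center's own z axis and vertical above 0.3 rad).
It fails at once if another thing on the bench is shifted by more than 20 mm or knocked over (distance of any of tape_measure, angle, bolt from where it was at the start of the episode above 0.02 m or angle between bolt's own z axis and vertical above 0.5 rad).
It also fails if it takes over 64 s, if anything falls off the work surface, if the arm or the gripper's body presses on something with over 40 N, if the wrist force passes 120 N, or if a joint passes its speed limit or range.

## Robot

A 6-joint arm with a two-finger parallel gripper is mounted at the origin on a cart in front of the work surface, level with it; the furniture and walls round the work are solid. World frame = base frame: x ahead of the robot, y to its left, z up, the work surface at z = 0. Lengths are in m, angles in rad, forces in N, time in s.
With the tool pointing down it reaches from about 0.35 to 0.85 m from the base axis. Payload 8.1 kg.
Tool frame: the origin (TCP) lies at the very end of the fingers, on their centre line; the grasp point (between the pads) lies robot.grip_point_offset behind it (robot.grip_point_offset is the distance from the TCP to the grasp point, in m); z points along the fingers, y is the line along which they close (so a half turn about z gives the same grasp; the last joint's range is limited). The gripper opens to 93 mm and grips with 3 to 60 N. Pads are 15 mm wide; open, the fingers measure 128 mm over their backs; the gripper's body (75 mm by 188 mm) begins 65 mm behind the grasp point.
Start: joints at [1.102, 0.13, 1.488, -0, 1.523, -0.085], TCP at [0.225, 0.556, 0.219] pointing down, gripper open.
Joint ranges: [-2.96, 2.96], [-0.89, 2.26], [0.02, 2.5], [-1.34, 4.48], [0, 2.73], [-2.66, 2.66]. Speed limits (rad/s): [2.39, 2.39, 2.79, 3.14, 3.14, 3.14].

## Interface

Orientations are given as a rotation vector (axis times angle).
In Python, from plant import robot, eyes gives the robot as it stands. The module is installed in compiled form; this text tells all that it offers.
- The arm moves only by the tool apply_moves, never from a script. Its argument "steps" is one flat list of numbers, 7 for each row, row after row: the shift along the tool's x, y, z in units of 30 mm (1.0 is 30 mm), then the turn, a rotation vector about the tool's x, y, z in units of 6 degrees (1.0 is 6 degrees), then the opening in per cent of the stroke, from 0 (shut) to 100 (fully open). In form: [dx, dy, dz, ax, ay, az, fingers, dx, dy, dz, ax, ay, az, fingers, ...]. A call has 1 to 12 rows; each row shifts and turns the commanded pose from where the row before left it, along the tool's axes as they then stand; what a row does not reach is not made up. A row lasts 1/12 s, in which the tool goes at most 41.7 mm and 7.16 degrees, less where a joint would pass 70% of its speed; a pose out of reach is approached as far as the arm can. A call is refused whole if a number of a shift passes 1 or a number of a turn 1, either way. A call with a gripper value outside its range is refused whole. The fingers move at their own pace and stop on an object; "grip_force" is the grip in N (left out, the last holds). Time passes only in rows, so rows that do not move let the fingers close. It gives the time, the measured TCP pose, the force, the opening and the grip force at its end, in the units of the state.
- robot.read_state(): the state, without advancing time (a new reading comes with each control period).
- eyes.read_camera(name): name is "side" or "top" or "wrist"; returns the picture (400x640x3 uint8, red, green, blue); there is no depth.
- eyes.calibration(name): a dict with "K" (3x3 intrinsics, pixels), "R" (3x3) and "t" (3): a world point X has camera coordinates R X + t. Camera axes: x right, y down, z forward; pixel columns grow to the right and rows downward; lengths in m; the calibration is good to about 2 mm. The wrist camera is an equidistant fisheye: a pixel r from the principal point sees the ray r / f radians off the axis. A picture is of the moment at which its call begins: read the wrist's pose just before it. calibration takes no time and is no camera call; for the wrist camera it gives the pose at the moment of the call.
- robot.close_job(): hands the job in; it is judged then, once.
Trained networks look in the newest picture that a camera, given by its name, has taken for a name from the list of things; names that differ only in an ending like _2 or _b are one class to them, and where a whole thing is asked for, a point or a joint stands for the part that bears it (a point fixed in the world has none). Each returns a list of dicts, best first, with "conf" (0 to 1); they miss things now and then, are a little off and sometimes report something else, mostly with a low value. They report only what shows in the picture. A call takes as long as a camera call.
- eyes.search_frame(camera, thing): "rect" ([left, top, width, height] in pixels, round what is visible of it).
- eyes.place_of(camera, thing): "xy" ([column, row] in pixels: a listed point, or the origin of a listed thing).
The state is a dict: "t": time; "q": joint angles; "dq": joint speeds; "joint_torque": joint torques, N m; "tool_pos": TCP position; "orientation": TCP orientation; "force": force on the tool from outside, world axes, zero at the start; "wrist_torque": the same for the moment, N m; "opening": finger opening in m; "gripper_force": force on a finger pad.
Only numpy, scipy, OpenCV 4.12 (cv2) and the standard library are available. Lean on these libraries where they do the work, as an engineer would, in place of code of your own. Each camera call takes 0.05 s, during which the arm holds its last target. There are 200 camera calls.

## Working session

There is one attempt and no reset: what is moved stays moved. The work goes in short steps, Python scripts to look and compute and a tool call to move; the robot and the scene stay as the last step left them, time stands still between calls to the robot, and variables do not carry over. Pictures are saved under pics/ and viewed, at most 10 in all, crops included, and the job is handed in when it is done.

Besides the shell and the picture viewer there is one more tool, called after ">>>" as name(argument=value, ...) on one line, values as JSON. apply_moves: Moves the arm, as the interface text tells. Its arguments: {"type":"object","properties":{"steps":{"type":"array"},"grip_force":{"type":"number"}},"required":["steps"]}

```bash
mkdir -p pics; cat > h.py <<'E'
import numpy as np, cv2
from plant import robot, eyes
def ray(cam,uv,c=None):
    c=c or eyes.calibration(cam);K,R,t=[np.array(c[k]) for k in("K","R","t")]
    x=(uv[0]-K[0,2])/K[0,0];y=(uv[1]-K[1,2])/K[1,1]
    if cam=="wrist":
        r=np.hypot(x,y);d=np.array([x/r*np.sin(r),y/r*np.sin(r),np.cos(r)]) if r>1e-9 else np.array([0,0,1.])
    else: d=np.array([x,y,1.])
    return -R.T@t, R.T@d
def at(cam,uv,z,c=None):
    o,d=ray(cam,uv,c);return o+d*(z-o[2])/d[2]
def proj(cam,X):
    c=eyes.calibration(cam);K,R,t=[np.array(c[k]) for k in("K","R","t")]
    p=K@(R@np.array(X)+t);return p[:2]/p[2]
def save(cam,n):
    im=eyes.read_camera(cam);cv2.imwrite(f"pics/{n}.png",im[:,:,::-1]);return im
Z=dict(jar_center=.045,tin_center=.024,tape_measure=0,bolt=0,tray_mid=.003,angle=0)
E
python3 - <<'E'
from h import *
np.set_printoptions(precision=4,suppress=True)
s=robot.read_state();print({k:s[k] for k in("t","tool_pos","orientation","force","opening")}, robot.grip_point_offset)
for cam in("top","side"):
    save(cam,cam+"0");c=eyes.calibration(cam);print(cam,-np.array(c["R"]).T@c["t"])
    for n,z in Z.items():
        for d in eyes.place_of(cam,n)[:2]: print(n,np.round(d["xy"]),round(d["conf"],2),at(cam,d["xy"],z)[:2])
E
```

```text
{'t': 0.0, 'tool_pos': array([0.2244, 0.5559, 0.2176]), 'orientation': array([-0.5991, -3.0834,  0.0027]), 'force': array([ 0.0149, -0.0275, -0.6178]), 'opening': 0.09273847238396805} 0.0188
top [ 0.4484 -0.261   0.8904]
jar_center [372. 233.] 0.46 [ 0.4657 -0.355 ]
tape_measure [364. 294.] 0.95 [ 0.3464 -0.3415]
bolt [287. 136.] 0.6 [ 0.6674 -0.1888]
tray_mid [273. 175.] 0.62 [ 0.5865 -0.1599]
angle [331. 110.] 0.85 [ 0.7223 -0.2808]
side [0.1832 0.3277 0.6002]
jar_center [306. 179.] 0.81 [ 0.6146 -0.3339]
tin_center [368. 201.] 0.95 [ 0.4644 -0.3565]
tape_measure [415. 231.] 0.63 [ 0.3472 -0.341 ]
tape_measure [253. 188.] 0.31 [ 0.7401 -0.291 ]
bolt [251. 220.] 0.57 [ 0.6712 -0.1953]
angle [251. 192.] 0.82 [ 0.7345 -0.276 ]
angle [414. 229.] 0.39 [ 0.3511 -0.3456]
```

View pics/top0.png

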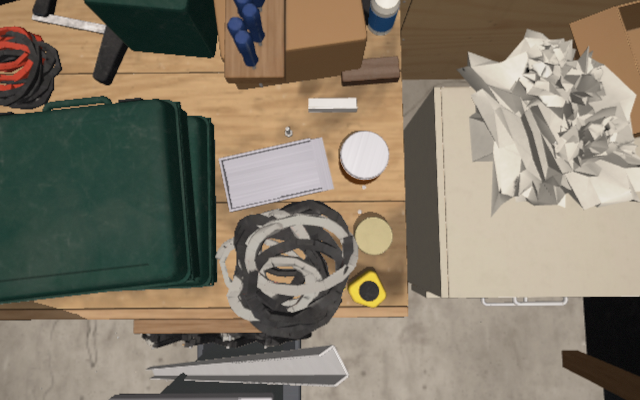

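View pics/side0.png

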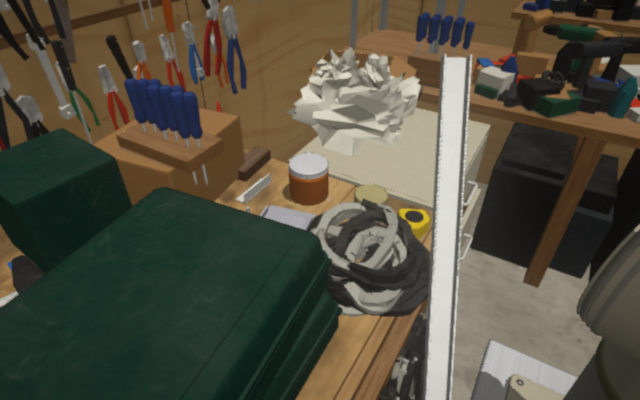

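Top view: the tray is at columns 222–332 and rows 140–210, with its ramp at the right end (facing −y). The jar is at (364,156), the tin at (374,236), the tape at (367,288), the bolt at (288,131) and the angle at (332,104). The coil is centred near (290,268). In the side view an upright bar stands in the foreground, and the jar and tin are both visible. I'll refine the positions with an enlarged crop.

```bash
python3 - <<'E'
from h import *
np.set_printoptions(precision=4,suppress=True)
im=cv2.imread("pics/top0.png")
cv2.imwrite("pics/crop.png",cv2.resize(im[90:210,210:410],None,fx=4,fy=4,interpolation=cv2.INTER_CUBIC))
g=cv2.cvtColor(im,cv2.COLOR_BGR2GRAY)
for n,(u,v),rad,z in(("jar",(364,156),.046,.09),("tin",(374,236),.0365,.048)):
    m=np.full(im.shape[:2],cv2.GC_BGD,np.uint8);cv2.circle(m,(u,v),32,cv2.GC_PR_BGD,-1);cv2.circle(m,(u,v),20,cv2.GC_PR_FGD,-1);cv2.circle(m,(u,v),10,cv2.GC_FGD,-1)
    cv2.grabCut(im,m,None,np.zeros((1,65)),np.zeros((1,65)),6,cv2.GC_INIT_WITH_MASK)
    b=((m==1)|(m==3)).astype(np.uint8);c=max(cv2.findContours(b,0,1)[0],key=cv2.contourArea)
    e=cv2.fitEllipse(c);print(n,e,at("top",e[0],z))
for p in[(222,158),(229,210),(323,140),(332,188)]: print(p,at("top",p,.01))
for X in [(.6,-.2,0),(.6,-.4,0),(.5,-.2,0)]: print(X,proj("top",X))
E
```

```text
jar ((364.5867004394531, 154.1604461669922), (44.94646453857422, 45.60685348510742), 103.59710693359375) [ 0.6098 -0.3392  0.09  ]
tin ((372.0848083496094, 233.02281188964844), (35.9399528503418, 43.24384689331055), 154.83615112304688) [ 0.4654 -0.3548  0.048 ]
(222, 158) [ 0.6205 -0.0574  0.01  ]
(229, 210) [ 0.5146 -0.0731  0.01  ]
(323, 140) [ 0.656  -0.2628  0.01  ]
(332, 188) [ 0.5573 -0.2801  0.01  ]
(0.6, -0.2, 0) [292.5468 168.2122]
(0.6, -0.4, 0) [390.2454 167.3787]
(0.5, -0.2, 0) [292.6078 217.0231]
```

View pics/crop.png

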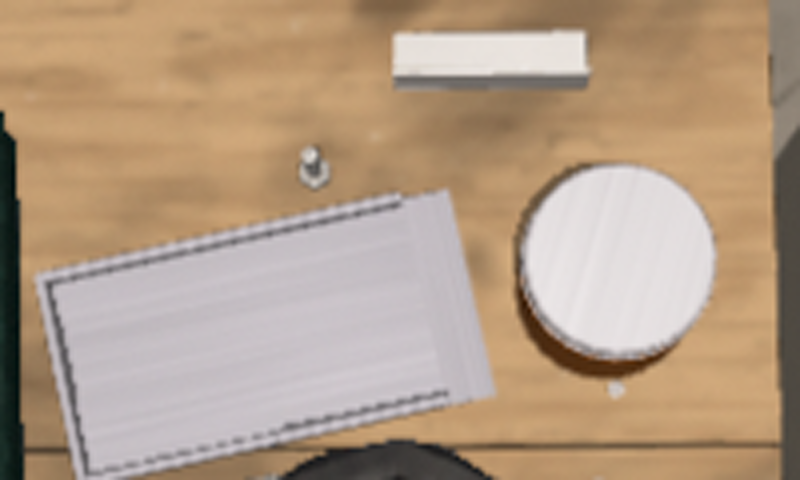

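The crop shows the jar lid circle centred at crop (618,261), radius about 97. The tray's outer back corners are at (38,275) and (82,480), its walls end at (400,200) and (448,393), and the ramp edge runs from (450,190) to (495,395).

```bash
python3 - <<'E'
from h import *
np.set_printoptions(precision=4,suppress=True)
f=lambda c,r,z:at("top",((c+.5)/4-.5+210,(r+.5)/4-.5+90),z)[:2]
b1,b2=f(38,275,.017),f(82,480,.017);w1,w2=f(400,198,.017),f(448,395,.017);r1,r2=f(450,190,0),f(495,395,0)
B,W,Rr=(b1+b2)/2,(w1+w2)/2,(r1+r2)/2
print("widths",*[np.linalg.norm(a-b) for a,b in((b1,b2),(w1,w2),(r1,r2))])
print("centres",B,W,Rr,"len B-R",np.linalg.norm(B-Rr),"B-W",np.linalg.norm(B-W))
d=(B-Rr)/np.linalg.norm(B-Rr);print("dir",d,np.degrees(np.arctan2(d[1],d[0])))
n=(b1-b2)+(r1-r2);n/=np.linalg.norm(n);print("n ang",np.degrees(np.arctan2(n[1],n[0])))
mid=(B-d*.0965+Rr+d*.1175)/2;print("mid",mid,"w/net (.5865,-.1599)")
jar=f(618,261,.09);print("jar",jar);perp=np.array([-d[1],d[0]])
for nme,p in(("jar",jar),("tin",np.array([.465,-.3555]))): print(nme,"along",(p-mid)@d,"perp(left)",(p-mid)@perp)
s=robot.read_state();R=cv2.Rodrigues(np.array(s["orientation"]))[0];print(R)
E
```

```text
widths 0.10630972206594587 0.10324203583182291 0.10893439728677744
centres [ 0.5666 -0.0651] [ 0.6061 -0.2475] [ 0.611  -0.2721] len B-R 0.21176083948070304 B-W 0.18666007228808154
dir [-0.2098  0.9777] 102.11211616534213
n ang 12.235135873670167
mid [ 0.5866 -0.1583] w/net (.5865,-.1599)
jar [ 0.6085 -0.3383]
jar along -0.18057751358045362 perp(left) 0.0164187850486257
tin along -0.16726320500921446 perp(left) 0.16028680421325095
[[-0.9273  0.3744  0.    ]
 [ 0.3744  0.9273  0.    ]
 [-0.      0.     -1.    ]]
```

```bash
python3 - <<'E'
from h import *
np.set_printoptions(precision=3,suppress=True)
def tri(a,b):
    o1,d1=ray("top",a);o2,d2=ray("side",b);d1=d1/np.linalg.norm(d1);d2=d2/np.linalg.norm(d2)
    s=np.linalg.lstsq(np.c_[d1,-d2],o2-o1,rcond=None)[0];p,q=o1+d1*s[0],o2+d2*s[1];return (p+q)/2,np.linalg.norm(p-q)
for n,a,b in[("barA",(338,365),(455,60)),("barA2",(338,365),(455,400)),("barB",(150,370),(450,400)),("boxcorner",(212,286),(330,262)),("case",(187,288),(297,238)),("caseback",(180,102),(163,193)),("coil top",(300,205),(352,205))]: print(n,*tri(a,b))
for z in(0,.1,.2,.4): print(z,at("top",(338,365),z),at("top",(150,370),z),at("side",(455,60),z),at("side",(455,395),z))
c=eyes.calibration("wrist");print(c["K"],-np.array(c["R"]).T@c["t"])
E
```

```text
barA [ 0.317 -0.276  0.393] 0.0027951515965772213
barA2 [ 0.132 -0.288 -0.408] 0.06575663017776213
barB [0.202 0.039 0.092] 0.05250354393592325
boxcorner [ 0.387 -0.067  0.133] 0.0235409626349158
case [ 0.404 -0.035  0.199] 0.056254415024588646
caseback [ 0.689 -0.02   0.178] 0.014111222437070916
coil top [ 0.484 -0.232  0.099] 0.06865041134014119
0 [ 0.21  -0.288  0.   ] [0.203 0.079 0.   ] [ 0.573 -1.417  0.   ] [ 0.172 -0.035  0.   ]
0.1 [ 0.237 -0.285  0.1  ] [0.231 0.041 0.1  ] [ 0.508 -1.126  0.1  ] [0.174 0.025 0.1  ]
0.2 [ 0.263 -0.282  0.2  ] [0.258 0.003 0.2  ] [ 0.443 -0.836  0.2  ] [0.176 0.086 0.2  ]
0.4 [ 0.317 -0.276  0.4  ] [ 0.313 -0.074  0.4  ] [ 0.313 -0.254  0.4  ] [0.18  0.207 0.4  ]
[[309.707   0.    319.693]
 [  0.    309.707 201.21 ]
 [  0.      0.      1.   ]] [0.153 0.585 0.384]
```

The bar end triangulates to about (0.32,−0.28,0.39) and the box tops to about 0.2 m high. I'll turn and rise first, then cross at height.

>>> apply_moves(steps=[0,0,-0.4,0,0,0.93,60,0,0,-0.4,0,0,0.93,60,0,0,-0.4,0,0,0.93,60,0,0,-0.4,0,0,0.93,60,0,0,-0.4,0,0,0.93,60,0,0,-0.4,0,0,0.93,60,0,0,-0.4,0,0,0.93,60,0,0,-0.4,0,0,0.93,60,0,0,-0.4,0,0,0.93,60,0,0,-0.4,0,0,0.93,60,0,0,0,0,0,0,60])

```text
t: 1.62
tool_pos: [0.2251, 0.5572, 0.3418]
orientation: [-1.978, -2.44, -0.007]
force: [0.3, -0.2, 0.3]
opening: 0.0558
gripper_force: 0.0
```

>>> apply_moves(steps=[-0.7,0.6,0,0,0,0,70,-0.9,0.8,0,0,0,0,70,-0.9,0.8,0,0,0,0,70,-0.9,0.8,0,0,0,0,70,-0.9,0.8,0,0,0,0,70,-0.9,0.8,0,0,0,0,70,-0.9,0.8,0,0,0,0,70,-0.9,0.8,0,0,0,0,70,-0.9,0,0,0,0,0,70,-0.9,0,0,0,0,0,70,-0.9,0,0,0,0,0,70,-0.9,0,0,0,0,0,70])

```text
t: 2.62
tool_pos: [0.4738, 0.2835, 0.3376]
orientation: [-1.968, -2.448, 0.001]
force: [0.2, 0.0, -0.6]
opening: 0.0652
gripper_force: 0.0
```

>>> apply_moves(steps=[-0.96,0,0,0,0,0,70,-0.96,0,0,0,0,0,70,-0.96,0,0,0,0,0,70,-0.96,0,0,0,0,0,70,-0.96,0,0,0,0,0,70,-0.96,0,0,0,0,0,70,-0.96,0,0,0,0,0,70,-0.96,0,0,0,0,0,70,-0.96,0,0,0,0,0,70,-0.96,0,0,0,0,0,70,-0.96,0,0,0,0,0,70,-0.96,0,0,0,0,0,70])

```text
t: 3.62
tool_pos: [0.5467, -0.0543, 0.3379]
orientation: [-1.968, -2.448, 0.0]
force: [0.3, 0.7, 0.4]
opening: 0.0646
gripper_force: 0.0
```

```bash
python3 - <<'E'
from h import *
np.set_printoptions(precision=4,suppress=True)
s=robot.read_state();print(s["q"],s["tool_pos"],s["orientation"])
save("wrist","w1")
for n,z in Z.items():
    for d in eyes.place_of("wrist",n)[:1]: print(n,np.round(d["xy"]),round(d["conf"],2),at("wrist",d["xy"],z)[:2])
E
```

```text
[-0.1923 -0.0241  1.4333  0.0001  1.7329 -0.4092] [ 0.5467 -0.0543  0.3379] [-1.9677 -2.4485  0.0003]
jar_center [385. 295.] 0.64 [ 0.7098 -0.2587]
bolt [373. 254.] 0.47 [ 0.6781 -0.198 ]
tray_mid [326. 224.] 0.67 [ 0.5814 -0.1579]
angle [387. 296.] 0.6 [ 0.7332 -0.2821]
```

View pics/w1.png

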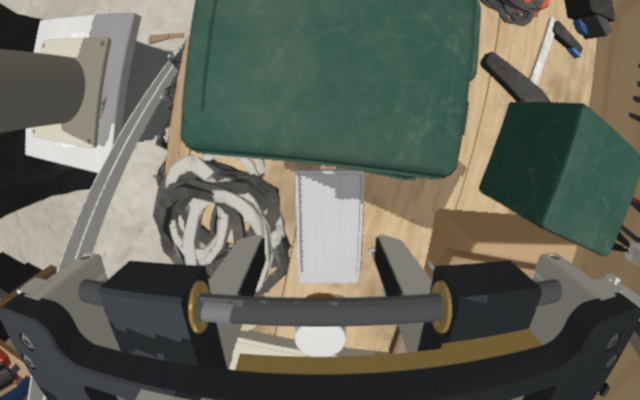

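>>> apply_moves(steps=[-0.96,0,0,0,0,0,70,-0.96,0,0,0,0,0,70,-0.96,0,0,0,0,0,70,-0.96,0,0,0,0,0,70,-0.96,0,0,0,0,0,70,-0.96,0,0,0,0,0,70,-0.96,0,0,0,0,0,70,-0.96,0,0,0,0,0,70,-0.96,0,0,0,0,0,70,-0.96,0,0,0,0,0,70,-0.96,0,0,0,0,0,70,-0.96,0,0,0,0,0,70])

```text
t: 4.97
tool_pos: [0.6208, -0.3905, 0.3387]
orientation: [1.969, 2.448, 0.0]
force: [0.4, -0.1, 0.4]
opening: 0.0647
gripper_force: 0.0
```

```bash
python3 - <<'E'
from h import *
np.set_printoptions(precision=4,suppress=True)
s=robot.read_state();print(s["q"],s["tool_pos"],s["orientation"],s["opening"])
save("wrist","w2")
for n,z in Z.items():
    for d in eyes.place_of("wrist",n)[:1]: print(n,np.round(d["xy"]),round(d["conf"],2),at("wrist",d["xy"],z)[:2])
E
```

```text
[-0.6315  0.509   0.8144  0.0002  1.8179 -0.8472] [ 0.6208 -0.3905  0.3387] [1.9691 2.4476 0.0003] 0.06473163984080618
tin_center [224. 123.] 0.73 [ 0.4572 -0.3584]
tape_measure [172. 104.] 0.61 [ 0.349  -0.3408]
bolt [378.  55.] 0.38 [ 0.6742 -0.1971]
tray_mid [330.  21.] 0.64 [ 0.5876 -0.1606]
angle [399. 113.] 0.63 [ 0.7312 -0.2834]
```

View pics/w2.png

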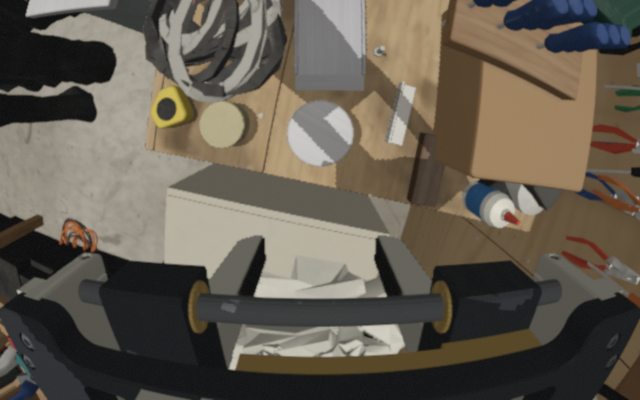

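```bash
python3 - <<'E'
from h import *
np.set_printoptions(precision=4,suppress=True)
im=cv2.imread("pics/w2.png")
cv2.imwrite("pics/w2c.png",cv2.resize(im[0:190,250:410],None,fx=4,fy=3.15*4/3.15,interpolation=cv2.INTER_CUBIC)[:600])
g=cv2.GaussianBlur(cv2.cvtColor(im,6),(3,3),0)
print(cv2.HoughCircles(g[80:190,250:390],cv2.HOUGH_GRADIENT,1,50,param1=80,param2=12,minRadius=26,maxRadius=40))
print(at("wrist",(321,133),.09))
E
```

```text
[[[69.5 53.5 33.1]]]
[ 0.6118 -0.3396  0.09  ]
```

View pics/w2c.png

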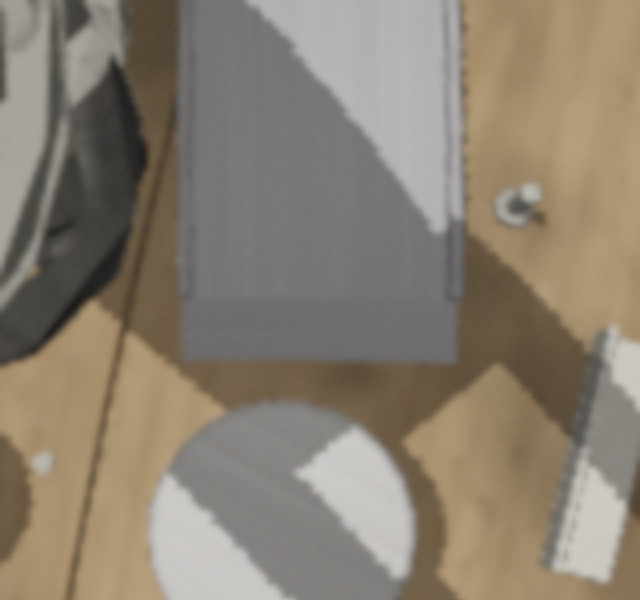

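The tray looks square to the camera, so the tool's orientation is right. The ramp corners are at crop (182,360) and (457,360), and the lid is centred near crop (281,535).

```bash
python3 - <<'E'
from h import *
np.set_printoptions(precision=4,suppress=True)
c=eyes.calibration("wrist");d=np.array([-.2098,.9777]);y=np.array([.9777,.2098])
f=lambda u,v,z:at("wrist",((u+.5)/4-.5+250,(v+.5)/4-.5),z,c)[:2]
P={"r1":f(182,360,0),"r2":f(457,360,0),"w1":f(187,298,.017),"w2":f(455,298,.017),"t1":f(180,2,.017),"t2":f(462,2,.017),"lid":at("wrist",(319.6,133.5),.09,c)[:2]}
tcp=robot.read_state()["tool_pos"][:2]
for k,v in P.items(): print(k,v,"rel tcp: fwd %.4f right %.4f"%((v-tcp)@d,(v-tcp)@y))
for k in("r","t"):
    e=P[k+"2"]-P[k+"1"];print(k,np.degrees(np.arctan2(e[1],e[0])))
E
```

```text
r1 [ 0.5577 -0.2845] rel tcp: fwd 0.1154 right -0.0394
r2 [ 0.6656 -0.26  ] rel tcp: fwd 0.1167 right 0.0712
w1 [ 0.5559 -0.2609] rel tcp: fwd 0.1388 right -0.0362
w2 [ 0.6574 -0.2377] rel tcp: fwd 0.1402 right 0.0678
t1 [ 0.5259 -0.1395] rel tcp: fwd 0.2638 right -0.0401
t2 [ 0.6344 -0.114 ] rel tcp: fwd 0.2660 right 0.0713
lid [ 0.6101 -0.3407] rel tcp: fwd 0.0494 right 0.0000
r 12.787423161118058
t 13.237485076824195
```

```bash
python3 - <<'E'
from h import *
o1,d1=ray("top",(441,297));o2,d2=ray("wrist",(169,190))
d1/=np.linalg.norm(d1);d2/=np.linalg.norm(d2)
s=np.linalg.lstsq(np.c_[d1,-d2],o2-o1,rcond=None)[0];print(o1+d1*s[0],o2+d2*s[1])
E
```

```text
[ 0.33091739 -0.51098518 -0.06366755] [ 0.3330031  -0.51848767 -0.06195862]
```

>>> apply_moves(steps=[-0.1,0,0.5,0,0,0,70,0,0,0.9,0,0,0,70,0,0,0.9,0,0,0,70,0,0,0.9,0,0,0,70,0,0,0.9,0,0,0,70,0,0,0.5,0,0,0,70])

```text
t: 5.82
tool_pos: [0.6198, -0.3912, 0.1976]
orientation: [-1.968, -2.445, -0.0]
force: [0.5, 0.1, -0.5]
opening: 0.0649
gripper_force: 0.0
```

>>> apply_moves(steps=[-0.1,0,0.9,0,0,0,70,0,0,1,0,0,0,70,0,0,1,0,0,0,70,0,0,1,0,0,0,70,0,0,0.9,0,0,0,70,0,0,0.5,0,0,0,70,0,0,0.2,0,0,0,70,0,0,0,0,0,0,70])

```text
t: 6.48
tool_pos: [0.6207, -0.3953, 0.0347]
orientation: [-1.97, -2.444, 0.0]
force: [0.4, 0.3, -0.7]
opening: 0.0649
gripper_force: 0.0
```

>>> apply_moves(steps=[0.15,0,0.05,0,0,0,70,0.15,0,0,0,0,0,70,0.15,0,0,0,0,0,70,0.14,0.06,0,0,0,0,70,0.14,0.07,0,0,0,0,70,0.14,0.07,0,0,0,0,70,0.14,0.07,0,0,0,0,70,0.14,0.07,0,0,0,0,70,0.14,0.07,0,0,0,0,70,0.14,0.07,0,0,0,0,70,0.12,0.05,0,0,0,0,70,0,0,0,0,0,0,70])

```text
t: 7.48
tool_pos: [0.6275, -0.3471, 0.0345]
orientation: [1.971, 2.445, 0.0]
force: [0.4, -3.2, 2.4]
opening: 0.0652
gripper_force: 2.3
```

```bash
python3 - <<'E'
from h import *
np.set_printoptions(precision=4,suppress=True)
s=robot.read_state();print(s["tool_pos"],s["force"])
for cam in("top","side"):
    save(cam,cam+"1")
    for d in eyes.place_of(cam,"jar_center")[:2]: print(cam,np.round(d["xy"],1),round(d["conf"],2),at(cam,d["xy"],.046))
im=cv2.imread("pics/top1.png");im2=cv2.imread("pics/side1.png")
cv2.imwrite("pics/c1.png",np.vstack([cv2.resize(im[110:225,210:410],(800,460)[::1],interpolation=cv2.INTER_CUBIC)]))
E
```

```text
[ 0.6275 -0.3471  0.0345] [ 0.4363 -3.1606  2.363 ]
side [297.  186.4] 0.63 [ 0.6159 -0.2984  0.046 ]
```

View pics/c1.png

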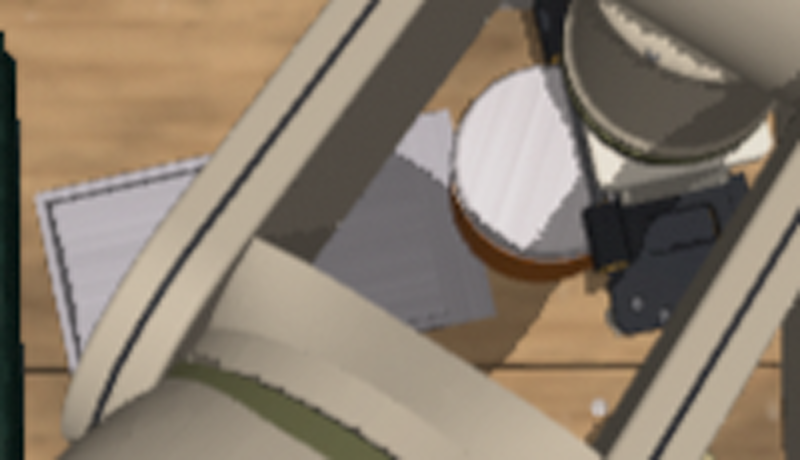

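The jar is at the ramp foot, seated between the fingers and in line with the tray. I'll push it up the ramp.

>>> apply_moves(steps=[0.15,0,0,0,0,0,70,0.2,0,0,0,0,0,70,0.2,0,0,0,0,0,70,0.2,0,0,0,0,0,70,0.2,0,0,0,0,0,70,0.2,0,0,0,0,0,70,0.2,0,0,0,0,0,70,0.2,0,0,0,0,0,70,0.2,0,0,0,0,0,70,0.2,0,0,0,0,0,70,0.2,0,0,0,0,0,70,0.15,0,0,0,0,0,70])

```text
t: 8.68
tool_pos: [0.6122, -0.2796, 0.0342]
orientation: [1.972, 2.445, 0.0]
force: [0.9, -3.4, 4.7]
opening: 0.0652
gripper_force: 3.3
```

```bash
python3 - <<'E'
from h import *
np.set_printoptions(precision=4,suppress=True)
s=robot.read_state();p=s["tool_pos"][:2]-np.array([.6208,-.3905]);print("fwd,right",p@[-.2098,.9777],p@[.9777,.2098],s["tool_pos"],s["force"])
save("side","side2")
for d in eyes.place_of("side","jar_center")[:2]: q=at("side",d["xy"],.048);w=q[:2]-[.6208,-.3905];print(q,d["conf"],w@[-.2098,.9777],w@[.9777,.2098])
E
```

```text
fwd,right 0.11028360440045169 0.014845307543075316 [ 0.6122 -0.2796  0.0342] [ 0.9096 -3.3529  4.7136]
[ 0.608  -0.2282  0.048 ] 0.73 0.16133519585794143 0.021478683399876866
```

>>> apply_moves(steps=[0.15,0.02,0,0,0,0,70,0.25,0.02,0,0,0,0,70,0.25,0,0,0,0,0,70,0.25,0,0,0,0,0,70,0.25,0,0,0,0,0,70,0.25,0,0,0,0,0,70,0.25,0,0,0,0,0,70,0.25,0,0,0,0,0,70,0.25,0,0,0,0,0,70,0.25,0,0,0,0,0,70,0.25,0,0,0,0,0,70,0.2,0,0,0,0,0,70])

```text
t: 9.78
tool_pos: [0.595, -0.1954, 0.0339]
orientation: [-1.972, -2.445, 0.0]
force: [0.0, -1.8, -1.1]
opening: 0.0652
gripper_force: 1.1
```

>>> apply_moves(steps=[0.15,0,0,0,0,0,70,0.15,0,0,0,0,0,70,0.15,0,0,0,0,0,70,0.15,0,0,0,0,0,70,0.15,0,0,0,0,0,70,0.15,0,0,0,0,0,70,0.15,0,0,0,0,0,70,0.1,0,0,0,0,0,70,0,0,0,0,0,0,70])

```text
t: 10.53
tool_pos: [0.588, -0.162, 0.0342]
orientation: [-1.972, -2.445, -0.0]
force: [-0.3, 0.1, 0.9]
opening: 0.0651
gripper_force: 0.0
```

```bash
python3 - <<'E'
from h import *
np.set_printoptions(precision=4,suppress=True)
s=robot.read_state();p=s["tool_pos"][:2]-np.array([.6208,-.3905]);print("fwd,right",p@[-.2098,.9777],p@[.9777,.2098],s["tool_pos"],s["force"],s["q"])
im=save("top","top2")[:,:,::-1]
for d in eyes.place_of("top","jar_center")[:2]: q=at("top",d["xy"],.048);w=q[:2]-[.6208,-.3905];print(q,d["conf"],w@[-.2098,.9777],w@[.9777,.2098])
cv2.imwrite("pics/c2.png",cv2.resize(im[110:225,210:410],(800,460),interpolation=cv2.INTER_CUBIC))
E
```

```text
fwd,right 0.23031193532263697 0.0158857753214185 [ 0.588  -0.162   0.0342] [-0.3097  0.1422  0.8712] [-0.353   0.3142  1.6264  0.0003  1.2011 -0.5667]
```

View pics/c2.png

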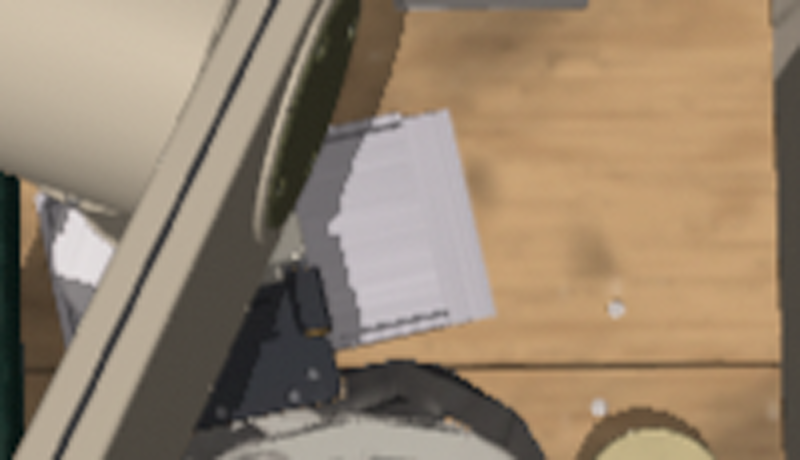

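>>> apply_moves(steps=[0.07,0,0,0,0,0,70,0.07,0,0,0,0,0,70,0,0,0,0,0,0,70,-0.2,0,0,0,0,0,70,-0.5,0,0,0,0,0,70,-0.8,0,-0.2,0,0,0,70,-0.5,0,-0.8,0,0,0,70,-0.3,0,-1,0,0,0,70,0,0,-1,0,0,0,70,0,0,-1,0,0,0,70,0,0,-1,0,0,0,70])

```text
t: 11.55
tool_pos: [0.6015, -0.2277, 0.1854]
orientation: [-1.974, -2.444, 0.0]
force: [1.6, 0.1, -0.5]
opening: 0.0652
gripper_force: 0.0
```

```bash
python3 - <<'E'
from h import *
from scipy.optimize import least_squares
np.set_printoptions(precision=4,suppress=True)
s=robot.read_state();print(s["tool_pos"],s["q"])
D=[(.13,1.488,.5995,.2176),(-.0241,1.4333,.5494,.3379),(.509,.8144,.7334,.3387),(.3142,1.6264,.6099,.0342),(s["q"][1],s["q"][2],np.hypot(*s["tool_pos"][:2]),s["tool_pos"][2])]
D=np.array(D)
def m(p,q2,q3):
    a1,a2,L,c,e=p;f=q2+q3;return a1+a2*np.sin(q2)+L*np.sin(f)+e*np.cos(f), c+a2*np.cos(q2)+L*np.cos(f)-e*np.sin(f)
f=least_squares(lambda p:np.r_[m(p,D[:,0],D[:,1])[0]-D[:,2],m(p,D[:,0],D[:,1])[1]-D[:,3]],[0,.5,.5,0,0])
print(f.x,abs(f.fun).max())
p=f.x
for r,z in[(.56,.03),(.56,.3),(.58,.03),(.65,.03),(.6,.15)]:
    g=least_squares(lambda q:np.array(m(p,*q))-[r,z],[.3,1.5]);q2,q3=g.x;F=q2+q3
    print(r,z,"q2,q3",g.x,"elbow r,z-c",p[0]+p[1]*np.sin(q2),p[3]+p[1]*np.cos(q2),"wrist z-c",z)
E
```

```text
[ 0.6015 -0.2277  0.1854] [-0.4415  0.2624  1.3996 -0.      1.48   -0.6535]
[ 0.002   0.3685  0.5535 -0.0591  0.0616] 0.0010760222048523116
0.56 0.03 q2,q3 [0.1972 1.7737] elbow r,z-c 0.07423433781161405 0.3023378522996036 wrist z-c 0.03
0.56 0.3 q2,q3 [0.0031 1.4738] elbow r,z-c 0.0031819329959897422 0.3094771686861115 wrist z-c 0.3
0.58 0.03 q2,q3 [0.2466 1.716 ] elbow r,z-c 0.09200786844463073 0.2983278993473367 wrist z-c 0.03
0.65 0.03 q2,q3 [0.417  1.5042] elbow r,z-c 0.15131605950723945 0.2778921226374252 wrist z-c 0.03
0.6 0.15 q2,q3 [0.1713 1.569 ] elbow r,z-c 0.06484288062767875 0.304087747866281 wrist z-c 0.15
```

```bash
python3 - <<'E'
from h import *
np.set_printoptions(precision=4,suppress=True)
im=save("top","top3")[:,:,::-1];save("wrist","w3")
M=np.array([.5866,-.159]);fr=lambda q:((q[:2]-M)@[-.2098,.9777],(q[:2]-M)@[.9777,.2098])
for cam in("top","wrist"):
  for n,z in(("jar_center",.048),("tin_center",.024),("tape_measure",0),("bolt",0),("angle",0)):
    for d in eyes.place_of(cam,n)[:1]: q=at(cam,d["xy"],z);print(cam,n,np.round(d["xy"]),q[:2],round(d["conf"],2),fr(q))
for img in("top0","top3"):
    g=cv2.cvtColor(cv2.imread(f"pics/{img}.png"),6)[200:270,340:410]
    g=cv2.resize(g,None,fx=4,fy=4,interpolation=2)
    h=cv2.HoughCircles(g,cv2.HOUGH_GRADIENT,1,200,param1=120,param2=10,minRadius=68,maxRadius=84)
    if h is not None:
        c=h[0,0];print(img,c,at("top",((c[0]+.5)/4-.5+340,(c[1]+.5)/4-.5+200),.048))
# tape: yellow pixels
im=cv2.imread("pics/top0.png");h=cv2.cvtColor(im,cv2.COLOR_BGR2HSV)[255:320,335:400];m=(h[...,0]>20)&(h[...,0]<35)&(h[...,1]>170)
v,u=np.nonzero(m);print("tape top px",u.min()+335,u.max()+335,v.min()+255,v.max()+255, at("top",(366,v.min()+255),.036))
E
```

```text
top tin_center [376. 234.] [ 0.463  -0.3655] 0.83 (np.float64(-0.17593605348328964), np.float64(-0.16419390520012872))
wrist tin_center [184. 259.] [ 0.4533 -0.3535] 0.84 (np.float64(-0.16223919867729447), np.float64(-0.17115838385726362))
wrist tape_measure [122. 222.] [ 0.3414 -0.3391] 0.69 (np.float64(-0.12466931863798783), np.float64(-0.27747877131327814))
wrist bolt [383. 165.] [ 0.6678 -0.1917] 0.62 (np.float64(-0.04902763274706948), np.float64(0.07250476896004197))
wrist angle [404. 240.] [ 0.7208 -0.2771] 0.8 (np.float64(-0.14363172117698933), np.float64(0.10640843669360414))
top0 [134.5 142.5  74.4] [ 0.4612 -0.3569  0.048 ]
top3 [134.5 143.5  74.3] [ 0.4607 -0.3569  0.048 ]
tape top px 348 385 270 306 [ 0.3951 -0.3431  0.036 ]
```

>>> apply_moves(steps=[0,0,0,0,-0.8,0,95,0,0,0,0,-0.85,0,95,0,0,0,0,-0.85,0,95,-0.52,-0.91,0.14,0,0,0,95,-0.52,-0.91,0.14,0,0,0,95,-0.52,-0.91,0.14,0,0,0,95,-0.52,-0.91,0.14,0,0,0,95,-0.52,-0.91,0.14,0,0,0,95,-0.52,-0.91,0.14,0,0,0,95,0,0,0,0,0,0,95])

```text
t: 12.98
tool_pos: [0.4585, -0.3585, 0.1839]
orientation: [1.842, 2.277, -0.245]
force: [-0.3, 0.4, -1.1]
opening: 0.0885
gripper_force: 0.0
```

```bash
cat > loc.py <<'E'
from h import *
np.set_printoptions(precision=4,suppress=True)
D=np.array([-.2098,.9777]);Y=np.array([.9777,.2098]);M=np.array([.5866,-.159])
def st():
    s=robot.read_state();R=cv2.Rodrigues(np.array(s["orientation"]))[0];p=s["tool_pos"]
    print("t",s["t"],"pos",p,"F",s["force"],"open",s["opening"],"q",s["q"]);print("tool x",R[:,0],"z",R[:,2],"tray x %.4f right %.4f"%((p[:2]-M)@D,(p[:2]-M)@Y));return s,R
def go(target):
    s,R=st();print("units to",target,R.T@(np.array(target)-s["tool_pos"])/.03)
E
python3 - <<'E'
from loc import *
go((.461,-.357,.037))
s,R=st()
# L6 estimate
a1,a2,L,c,e=.002,.3685,.5535,-.0591,.0616;q=s["q"];F=q[1]+q[2]
r=a1+a2*np.sin(q[1])+L*np.sin(F)+e*np.cos(F);zc=c+a2*np.cos(q[1])+L*np.cos(F)-e*np.sin(F)
u=np.array([np.cos(q[0]),np.sin(q[0]),0])*r; u[2]=zc
dz=s["tool_pos"]-u;v=R[:,2]-np.array([0,0,-1]);print("L6",dz@v/(v@v),dz-v*(dz@v/(v@v)))
E
```

```text
t 12.9833 pos [ 0.4585 -0.3585  0.1839] F [-0.2872  0.4307 -1.1117] open 0.08852650806926043 q [-0.6394 -0.0836  1.793  -0.1838  1.2395 -0.8064]
tool x [-0.2016  0.9444 -0.2596] z [ 0.0523 -0.2543 -0.9657] tray x -0.1682 right -0.1671
units to (0.461, -0.357, 0.037) [1.3017 0.0996 4.7215]
t 12.9833 pos [ 0.4585 -0.3585  0.1839] F [-0.2872  0.4307 -1.1117] open 0.08852650806926043 q [-0.6394 -0.0836  1.793  -0.1838  1.2395 -0.8064]
tool x [-0.2016  0.9444 -0.2596] z [ 0.0523 -0.2543 -0.9657] tray x -0.1682 right -0.1671
L6 0.24248427718392115 [0.0359 0.008  0.005 ]
```

```bash
python3 - <<'E'
from loc import *
def plane(cam,a,b):
    o,d1=ray(cam,a);_,d2=ray(cam,b);n=np.cross(d1,d2);n/=np.linalg.norm(n);return n,n@o
n1,c1=plane("top",(338,365),(150,370));n2,c2=plane("side",(456,60),(442,395))
d=np.cross(n1,n2);d/=np.linalg.norm(d)
for z in(.393,.35,.3,.25,.2,.1):
    p=np.linalg.solve(np.array([n1,n2,[0,0,1]]),[c1,c2,z]);print(p,"r %.3f az %.1f"%(np.hypot(p[0],p[1]),np.degrees(np.arctan2(p[1],p[0]))),proj("top",p),proj("side",p))
im=save("side","side4")[:,:,::-1]
cv2.imwrite("pics/s4.png",im)
E
```

```text
[ 0.3151 -0.2702  0.393 ] r 0.415 az -40.6 [332.4628 365.1473] [455.9477  61.2515]
[ 0.3032 -0.2507  0.35  ] r 0.393 az -39.6 [315.2817 365.6042] [454.4672  96.6767]
[ 0.2893 -0.2279  0.3   ] r 0.368 az -38.2 [298.4503 366.0519] [452.7935 136.7263]
[ 0.2755 -0.2051  0.25  ] r 0.343 az -36.7 [284.2471 366.4296] [451.169  175.5991]
[ 0.2616 -0.1823  0.2   ] r 0.319 az -34.9 [272.1011 366.7526] [449.5915 213.3463]
[ 0.234  -0.1368  0.1   ] r 0.271 az -30.3 [252.4188 367.2761] [446.5697 285.6536]
```

View pics/s4.png

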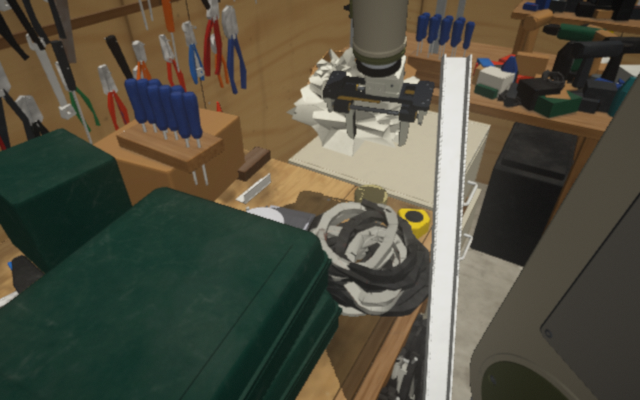

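```bash
cat > kin.py <<'E'
from loc import *
from scipy.optimize import least_squares
from scipy.spatial.transform import Rotation as Ro
S=[([1.102,.13,1.488,0,1.523,-.085],[.2244,.5559,.2176]),([-.1923,-.0241,1.4333,.0001,1.7329,-.4092],[.5467,-.0543,.3379]),([-.6315,.509,.8144,.0002,1.8179,-.8472],[.6208,-.3905,.3387]),([-.353,.3142,1.6264,.0003,1.2011,-.5667],[.588,-.162,.0342]),([-.4415,.2624,1.3996,0,1.48,-.6535],[.6015,-.2277,.1854]),([-.6394,-.0836,1.793,-.1838,1.2395,-.8064],[.4585,-.3585,.1839])]
def fk(p,q,mode):
    a1,d1,a2,e,L3,o,L6,o2=p;E=lambda a,t:Ro.from_euler(a,t).as_matrix()
    A=E('z',q[0]);sh=A@[a1,o if mode==0 else 0,d1];A=A@E('y',q[1]);el=sh+A@[0,0,a2];A=A@E('y',q[2]);w=el+A@[e,0,L3];A=A@E('z',q[3]);w2=w+A@[0,o if mode==1 else 0,0];A=A@E('y',q[4]);t=w2+A@[0,0,L6];return sh,el,w2,t,A@E('z',q[5])
def fit(mode):
    return least_squares(lambda p:np.r_[np.concatenate([fk(p,q,mode)[3]-x for q,x in S]),1e-3*(p[6]-.28)],[0,.25,.4,0,.5,.05,.25,0])
E
python3 - <<'E'
from kin import *
for mode in(0,1):
    f=fit(mode);print(mode,f.x,abs(f.fun).max())
    r=fk(f.x,S[-1][0],mode);print(*r[:4]);print(r[4])
print(cv2.Rodrigues(np.array(robot.read_state()["orientation"]))[0])
E
```

```text
0 [-0.0002  0.3184  0.3692  0.0618  0.5534  0.0512  0.378   0.    ] 0.0011455695515909248
[0.0304 0.0411 0.3184] [0.0057 0.0595 0.6863] [ 0.4386 -0.2624  0.5487] [ 0.4584 -0.3585  0.1837]
[[-0.9781 -0.2017  0.0523]
 [-0.2083  0.9444 -0.2543]
 [ 0.0019 -0.2596 -0.9657]]
1 [0.0033 0.3243 0.3699 0.0612 0.5498 0.0512 0.3837 0.    ] 0.007370761583708585
[ 0.0027 -0.002   0.3243] [-0.0221  0.0164  0.6929] [ 0.437  -0.2622  0.5471] [ 0.4571 -0.3598  0.1765]
[[-0.9781 -0.2017  0.0523]
 [-0.2083  0.9444 -0.2543]
 [ 0.0019 -0.2596 -0.9657]]
[[-0.201   0.9781  0.0536]
 [ 0.9447  0.208  -0.2534]
 [-0.259  -0.0003 -0.9659]]
```

Fitted kinematics put the forearm about 8 cm to the side of the bar tip, so the descent is clear. I'll go down over the tin, keep clear of the tape, and grip lightly only to slide the tin.

>>> apply_moves(steps=[0.18,0.03,0.65,0,0,0,95,0.18,0.03,0.65,0,0,0,95,0.18,0.02,0.65,0,0,0,95,0.18,0.02,0.65,0,0,0,95,0.18,0,0.65,0,0,0,95,0.16,0,0.6,0,0,0,95,0.14,0,0.5,0,0,0,95,0.08,0,0.3,0,0,0,95,0.02,0,0.07,0,0,0,95,0,0,0,0,0,0,95])

```text
t: 13.87
tool_pos: [0.4654, -0.3533, 0.037]
orientation: [1.838, 2.28, -0.242]
force: [0.9, 0.3, 0.1]
opening: 0.0886
gripper_force: 0.0
```

>>> apply_moves(grip_force=6, steps=[0,0,0,0,0,0,72,0,0,0,0,0,0,72,0,0,0,0,0,0,72,0,0,0,0,0,0,72,0,0,0,0,0,0,72,0,0,0,0,0,0,72])

```text
t: 14.37
tool_pos: [0.4653, -0.3541, 0.038]
orientation: [1.838, 2.278, -0.242]
force: [-2.0, 2.3, 5.6]
opening: 0.0729
gripper_force: 6.0
```

>>> apply_moves(steps=[-0.12,0.05,0.03,0,0,0,72,-0.12,0.1,0.03,0,0,0,72,-0.12,0.2,0.03,0,0,0,72,0,0.3,0,0,0,0,72,0,0.3,0,0,0,0,72,0,0.3,0,0,0,0,72,0,0.3,0,0,0,0,72,0,0.3,0,0,0,0,72])

```text
t: 15.03
tool_pos: [0.5226, -0.3529, 0.0377]
orientation: [1.838, 2.279, -0.243]
force: [-3.7, -1.4, 5.9]
opening: 0.0729
gripper_force: 6.0
```

>>> apply_moves(steps=[0,0.3,0,0,0,0,72,0,0.35,0,0,0,0,72,0,0.35,0,0,0,0,72,0,0.35,0,0,0,0,72,0,0.35,0,0,0,0,72,0,0.35,0,0,0,0,72,0,0.35,0,0,0,0,72,0,0.35,0,0,0,0,72,0,0.3,0,0,0,0,72,0,0.25,0,0,0,0,72,0,0.15,0,0,0,0,72,0,0,0,0,0,0,72])

```text
t: 16.03
tool_pos: [0.6247, -0.3304, 0.0377]
orientation: [1.836, 2.279, -0.241]
force: [2.2, 0.6, 4.6]
opening: 0.0729
gripper_force: 6.0
```

```bash
python3 - <<'E'
from loc import *
st()
save("top","top5");save("side","side5")
for cam in("top","side"):
  for n,z in(("jar_center",.048),("tin_center",.024),("tape_measure",0)):
    for d in eyes.place_of(cam,n)[:1]: q=at(cam,d["xy"],z);print(cam,n,q[:2],round(d["conf"],2),(q[:2]-M)@D,(q[:2]-M)@Y)
E
```

```text
t 16.0333 pos [ 0.6247 -0.3304  0.0377] F [2.2263 0.6126 4.5722] open 0.07293350765878717 q [-0.4502  0.417   1.5152 -0.2359  1.0561 -0.5636]
tool x [-0.205   0.9437 -0.2596] z [ 0.0566 -0.2534 -0.9657] tray x -0.1756 right 0.0013
top tin_center [ 0.6305 -0.331 ] 0.53 -0.17738477927615856 0.006789193501787416
top tape_measure [ 0.3458 -0.3375] 0.57 -0.12399693679956732 -0.27283326220216253
side tin_center [ 0.6405 -0.3342] 0.73 -0.1826441266574534 0.015968381267584396
side tape_measure [ 0.3538 -0.3474] 0.78 -0.13536688240831304 -0.26710832933303263
```

>>> apply_moves(steps=[0,0,0,0,0,0,95,0,0,0,0,0,0,95,0,0,0,0,0,0,95,-0.13,0,-0.48,0,0,0,95,-0.26,0,-0.97,0,0,0,95,-0.26,0,-0.97,0,0,0,95,-0.13,0,-0.48,0,0.8,0,95,0,0,0,0,0.85,0,55,-0.5,0,0,0,0.85,0,55,-0.6,0,0,0,0,0,55,-0.5,0,0,0,0,0,55,0,0,0,0,0,0,55])

```text
t: 17.43
tool_pos: [0.6322, -0.3814, 0.1293]
orientation: [1.976, 2.442, -0.001]
force: [1.1, -0.2, 0.3]
opening: 0.0597
gripper_force: 0.0
```

```bash
python3 - <<'E'
from loc import *
st();save("wrist","w6")
g=cv2.cvtColor(cv2.imread("pics/w6.png"),6)
for d in eyes.place_of("wrist","tin_center")[:2]:
    q=at("wrist",d["xy"],.024);print(d["xy"],d["conf"],q[:2],(q[:2]-M)@D,(q[:2]-M)@Y)
for d in eyes.search_frame("wrist","tin_center")[:1]: print(d)
for d in eyes.place_of("wrist","jar_center")[:1]: q=at("wrist",d["xy"],.048);print("jar",q,(q[:2]-M)@D,(q[:2]-M)@Y,d["conf"])
for d in eyes.place_of("wrist","tray_mid")[:1]: q=at("wrist",d["xy"],.003);print("tray",q,(q[:2]-M)@D,(q[:2]-M)@Y,d["conf"])
E
```

```text
t 17.4333 pos [ 0.6322 -0.3814  0.1293] F [ 1.1444 -0.2051  0.2723] open 0.05967946836062677 q [-0.6119  0.5528  1.1343 -0.0008  1.4538 -0.8221]
tool x [-0.2088  0.978  -0.001 ] z [ 0.0001 -0.001  -1.    ] tray x -0.2270 right -0.0021
[438.4, 120.6] 0.53 [ 0.7222 -0.2831] -0.14982719007403877 0.10655701947117513
{'rect': [274.0, 105.3, 93.0, 90.1], 'conf': 0.76}
```

View pics/w6.png

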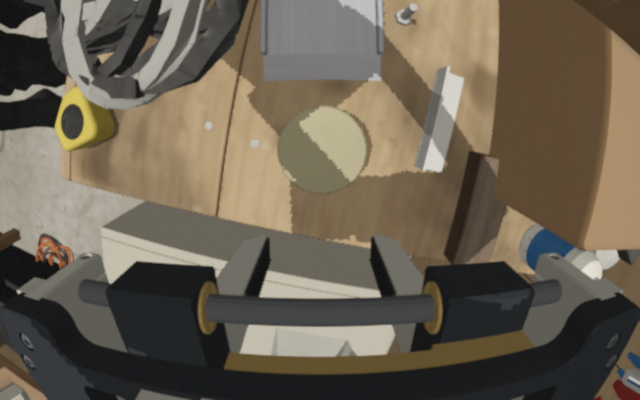

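The tin is upright in front of the ramp with its lid at (322,149). The ramp corners are at (264,81) and (382,80), and the tape, bolt and angle haven't moved.

```bash
python3 - <<'E'
from loc import *
tcp=robot.read_state()["tool_pos"][:2]
for n,uv,z in(("tin",(322.3,149.5),.048),("r1",(264,81),0),("r2",(382.5,80.5),0)):
    q=at("wrist",uv,z)[:2];print(n,q,"tray",(q-M)@D,(q-M)@Y,"rel tcp",(q-tcp)@D,(q-tcp)@Y)
E
```

```text
tin [ 0.6248 -0.3296] tray -0.17479928646703058 0.0015153880155872254 rel tcp 0.047734296428159156 0.0019991558569909286
r1 [ 0.5584 -0.2815] tray -0.11389544165225574 -0.05326138450531816 rel tcp 0.108638141242934 -0.052777616663914464
r2 [ 0.6676 -0.2569] tray -0.1127253171494946 0.05864925376780528 rel tcp 0.10980826574569515 0.05913302160920898
```

>>> apply_moves(steps=[0,0.08,0.6,0,0,0,55,0,0,0.8,0,0,0,55,0,0,0.8,0,0,0,55,0,0,0.6,0,0,0,55,0,0,0.4,0,0,0,55,0,0,0.15,0,0,0,55,0.15,0,0,0,0,0,55,0.15,0,0,0,0,0,55,0.15,0,0,0,0,0,55,0.15,0,0,0,0,0,55,0.15,0,0,0,0,0,55,0.15,0,0,0,0,0,55])

```text
t: 18.68
tool_pos: [0.6301, -0.3512, 0.0297]
orientation: [1.971, 2.443, 0.0]
force: [0.8, -1.6, 0.3]
opening: 0.0514
gripper_force: 1.1
```

>>> apply_moves(steps=[0.2,0,0,0,0,0,55,0.2,0,0,0,0,0,55,0.2,0,0,0,0,0,55,0.2,0,0,0,0,0,55,0.2,0,0,0,0,0,55,0.2,0,0,0,0,0,55,0.2,0,0,0,0,0,55,0.2,0,0,0,0,0,55,0.2,0,0,0,0,0,55,0.2,0,0,0,0,0,55,0.2,0,0,0,0,0,55,0,0,0,0,0,0,55])

```text
t: 19.68
tool_pos: [0.6151, -0.2849, 0.0278]
orientation: [-1.971, -2.445, -0.001]
force: [-0.1, 0.6, -0.3]
opening: 0.0509
gripper_force: 0.3
```

```bash
python3 - <<'E'
from loc import *
st()
E
```

```text
t 19.6833 pos [ 0.6151 -0.2849  0.0278] F [-0.1095  0.649  -0.2606] open 0.05086776620745662 q [-0.5098  0.4889  1.414   0.0006  1.24   -0.7238]
tool x [-0.2122  0.9772  0.0013] z [-0.0008  0.0011 -1.    ] tray x -0.1291 right 0.0014
```

>>> apply_moves(steps=[0.15,0,0,0,0,0,55,0.2,0,0,0,0,0,55,0.2,0,0,0,0,0,55,0.2,0,0,0,0,0,55,0.2,0,0,0,0,0,55,0.2,0,0,0,0,0,55,0.15,0,0,0,0,0,55,0.1,0,0,0,0,0,55,0.05,0,0,0,0,0,55,0,0,0,0,0,0,55])

```text
t: 20.52
tool_pos: [0.6062, -0.2437, 0.0283]
orientation: [-1.972, -2.445, -0.0]
force: [0.5, 0.5, 0.1]
opening: 0.0512
gripper_force: 0.0
```

>>> apply_moves(steps=[-0.2,0,0,0,0,0,55,-0.5,0,0,0,0,0,55,-0.8,0,0,0,0,0,55,-0.8,0,-0.3,0,0,0,55,-0.5,0,-0.9,0,0,0,55,0,0,-1,0,0,0,55,0,0,-1,0,0,0,55,0,0,-1,0,0,0,55,0,0,-1,0,0,0,55,0,0,-1,0,0,0,55,0,0,0,0,0,0,55])

```text
t: 21.43
tool_pos: [0.6268, -0.3288, 0.2235]
orientation: [1.966, 2.435, 0.002]
force: [2.2, -0.3, 2.1]
opening: 0.0515
gripper_force: 0.0
```

```bash
python3 - <<'E'
from loc import *
st();save("wrist","w7");c=eyes.calibration("wrist")
for n,z in(("jar_center",.048),("tin_center",.027),("tray_mid",.003),("bolt",0),("angle",0)):
    for d in eyes.place_of("wrist",n)[:1]: q=at("wrist",d["xy"],z,c);print(n,np.round(d["xy"]),round(d["conf"],2),q[:2],"tray",(q[:2]-M)@D,(q[:2]-M)@Y)
im=cv2.imread("pics/w7.png");g=cv2.resize(cv2.cvtColor(im,6)[0:230],None,fx=3,fy=3,interpolation=2)
for n,R,h in(("jar",.046,.093),("tin",.0365,.051)):
    # expected radius
    o,_=ray("wrist",(320,200),c);r=309.7*R/(o[2]-h)*3
    hc=cv2.HoughCircles(g,cv2.HOUGH_GRADIENT,1,60,param1=100,param2=20,minRadius=int(r*.75),maxRadius=int(r*1.1))
    if hc is not None:
        for q in hc[0][:4]:
            uv=((q[0]+.5)/3-.5,(q[1]+.5)/3-.5);w=at("wrist",uv,h,c)[:2];print(n,np.round(uv,1),q[2]/3,r/3,w,"tray",(w-M)@D,(w-M)@Y)
E
```

```text
t 21.4333 pos [ 0.6268 -0.3288  0.2235] F [ 2.1852 -0.2541  2.1404] open 0.05154209108075074 q [-0.5554  0.4109  1.149  -0.0001  1.5697 -0.768 ]
tool x [-0.2109  0.9775 -0.0083] z [ 0.0101 -0.0063 -0.9999] tray x -0.1744 right 0.0037
tin_center [316.  76.] 0.76 [ 0.5978 -0.2126] tray -0.05475384786736662 -0.00025066499336226164
tray_mid [313.  35.] 0.84 [ 0.5827 -0.1593] tray 0.000563451488155066 -0.003890412920364789
bolt [379.  78.] 0.59 [ 0.6735 -0.1947] tray -0.053166913418207964 0.07744042717555102
angle [404. 159.] 0.6 [ 0.7294 -0.287 ] tray -0.15510399917913348 0.11273612761213461
jar [315.8   2.2] 37.966667 48.71636967092065 [ 0.5844 -0.1478] tray 0.011395473254184607 0.00022217013093703449
jar [173.5  81.8] 50.566666 48.71636967092065 [ 0.4609 -0.2469] tray -0.05958073093559091 -0.14135040161069581
jar [167.2 101.2] 39.133335 48.71636967092065 [ 0.4573 -0.2671] tray -0.07858022500737645 -0.14915086194207453
tin [317.5   2.8] 36.066666 33.8007954802977 [ 0.5829 -0.1332] tray 0.02601797018030442 0.0017558802696150855
```

```bash
python3 - <<'E'
from loc import *
go((.6160+.001,-.2959,.03))
E
```

```text
t 21.7333 pos [ 0.6231 -0.3259  0.2119] F [-0.5864  0.0483 -0.2357] open 0.05141941494133993 q [-0.5548  0.4178  1.1611 -0.      1.5661 -0.7677]
tool x [-0.2112  0.9774  0.0024] z [-0.003   0.0018 -1.    ] tray x -0.1709 right 0.0007
units to (0.617, -0.2959, 0.03) [1.0071 0.0282 6.0648]
```

>>> apply_moves(steps=[0.2,0.03,0.8,0,0,0,55,0.2,0,1,0,0,0,55,0.2,0,1,0,0,0,55,0.2,0,1,0,0,0,55,0.2,0,1,0,0,0,55,0,0,0.8,0,0,0,55,0,0,0.4,0,0,0,55,0.3,0,0.05,0,0,0,55,0.4,0,0,0,0,0,55,0.4,0,0,0,0,0,55,0.3,0,0,0,0,0,55,0.1,0,0,0,0,0,55])

```text
t: 22.73
tool_pos: [0.61, -0.2511, 0.0349]
orientation: [1.969, 2.445, 0.001]
force: [0.0, -0.2, 0.4]
opening: 0.0508
gripper_force: 0.0
```

>>> apply_moves(steps=[0.1,0,0,0,0,0,55,0.1,0,0,0,0,0,55,0.1,0,0,0,0,0,55,0.1,0,0,0,0,0,55,0.1,0,0,0,0,0,55,0,0,0,0,0,0,55,0,0,0,0,0,0,55])

```text
t: 23.32
tool_pos: [0.6059, -0.238, 0.0327]
orientation: [-1.973, -2.445, -0.0]
force: [0.4, -0.5, -0.2]
opening: 0.0511
gripper_force: 0.1
```

```bash
python3 - <<'E'
from loc import *
st()
E
```

```text
t 23.3167 pos [ 0.6059 -0.238   0.0327] F [ 0.3865 -0.4682 -0.2298] open 0.05114932171179496 q [-0.4531  0.416   1.5005  0.0001  1.2251 -0.6662]
tool x [-0.2115  0.9774  0.0001] z [-0.      0.0001 -1.    ] tray x -0.0813 right 0.0023
```

>>> apply_moves(steps=[-0.2,0,0,0,0,0,55,-0.6,0,0,0,0,0,55,-0.8,0,0,0,0,0,55,-0.3,0,-0.8,0,0,0,55,0,0,-1,0,0,0,55,0,0,-1,0,0,0,55,0,0,-1,0,0,0,55,0,0,-1,0,0,0,55,0,0,-1,0,0,0,55,0,0,-1,0,0,0,55,0,0,-0.6,0,0,0,55,0,0,0,0,0,0,55])

```text
t: 24.32
tool_pos: [0.6199, -0.2955, 0.2613]
orientation: [1.967, 2.438, 0.002]
force: [-0.5, -0.3, 0.5]
opening: 0.0513
gripper_force: 0.0
```

>>> apply_moves(steps=[0,0,0,0,0,0,55,0.5,0,0,0,0,0,55,0.5,0,0,0,0,0,55,0,0,0,0,0,0,55,0,0,0,0,0,0,55,0,0,0,0,0,0,55])

```text
t: 24.82
tool_pos: [0.6111, -0.2648, 0.2532]
orientation: [-1.971, -2.444, 0.001]
force: [0.3, -0.3, 0.0]
opening: 0.051
gripper_force: 0.0
```

```bash
python3 - <<'E'
from loc import *
st();save("wrist","w8");c=eyes.calibration("wrist");st()
for n,z in(("jar_center",.048),("tin_center",.027),("tray_mid",.003),("bolt",0),("angle",0)):
    for d in eyes.place_of("wrist",n)[:1]: q=at("wrist",d["xy"],z,c);print(n,np.round(d["xy"]),round(d["conf"],2),q[:2],"tray",(q[:2]-M)@D,(q[:2]-M)@Y)
im=cv2.imread("pics/w8.png");g=cv2.resize(cv2.cvtColor(im,6)[0:250,220:420],None,fx=3,fy=3,interpolation=2)
for n,R,h in(("jar",.046,.093),("tin",.0365,.051)):
    o,_=ray("wrist",(320,200),c);r=309.7*R/(o[2]-h)*3
    hc=cv2.HoughCircles(g,cv2.HOUGH_GRADIENT,1,60,param1=100,param2=15,minRadius=int(r*.8),maxRadius=int(r*1.06))
    if hc is not None:
        for q in hc[0][:3]:
            uv=((q[0]+.5)/3-.5+220,(q[1]+.5)/3-.5);w=at("wrist",uv,h,c)[:2];print(n,np.round(uv,1),q[2]/3,r/3,w,"tray",(w-M)@D,(w-M)@Y)
K=np.array(c["K"])
def pr(X):
    v=np.array(c["R"])@X+c["t"];th=np.arctan2(np.hypot(v[0],v[1]),v[2]);k=v[:2]/np.hypot(v[0],v[1]);return K[:2,2]+K[0,0]*th*k
print("expected back wall inner",pr(np.r_[M+.0925*D,.017]),"ramp foot",pr(np.r_[M-.1175*D,0]))
gg=cv2.cvtColor(im,6).astype(int)
E
```

```text
t 24.8167 pos [ 0.6111 -0.2648  0.2532] F [ 0.2758 -0.2907  0.0356] open 0.05095939487408761 q [-0.4856  0.301   1.2307 -0.0004  1.6118 -0.6987]
tool x [-0.2115  0.9774  0.001 ] z [-0.0019  0.0006 -1.    ] tray x -0.1086 right 0.0018
t 24.8667 pos [ 0.6113 -0.265   0.2536] F [-0.3474 -0.6904 -0.0614] open 0.05132356945788763 q [-0.4858  0.3009  1.2302 -0.0003  1.612  -0.6986]
tool x [-0.2112  0.9774  0.0007] z [-0.0014  0.0004 -1.    ] tray x -0.1088 right 0.0019
tin_center [318. 127.] 0.82 [ 0.5965 -0.2078] tray -0.04974306722208178 -0.0005422098112085275
tray_mid [317.  89.] 0.85 [ 0.5842 -0.1583] tray 0.0011588737927173392 -0.0022066257669590703
bolt [375. 129.] 0.55 [ 0.6731 -0.1941] tray -0.0524816418021577 0.07717986782632785
angle [398. 202.] 0.65 [ 0.7317 -0.2865] tray -0.15511221596989141 0.11506459989984068
jar [319.5  50.2] 41.333332 43.65208747562708 [ 0.5805 -0.1241] tray 0.0354399909726477 0.0013165513639847677
tin [320.2 127.8] 29.833334 30.687688604569647 [ 0.5991 -0.2068] tray -0.04930247864551897 0.0021671873925527482
tin [317.2  63.5] 30.633333 30.687688604569647 [ 0.5794 -0.1322] tray 0.02774231960809207 -0.0014599869469263628
expected back wall inner [318.6449  20.3868] ramp foot [318.4866 175.6054]
```

```bash
python3 -c "
from plant import robot
print(robot.close_job())"
```

```text
the job is handed in; nothing more can be done
None
```

I handed the job in at about 25 s with both on the tray floor, though no verdict came back: my last camera estimate puts the jar at x ≈ +0.04 m and the tin at x ≈ −0.05 m, both within about 2 mm of the centre line. I slid the tin as far as the ramp in a light 6 N grip, without lifting it off the bench.

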